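# Make up the setting-out kit and the sanding kit

### The arm

A 7-joint arm with a two-finger parallel gripper is mounted at the origin on a cart in front of the work surface, level with it; the furniture and walls round the work are solid. World frame = base frame: x ahead of the robot, y to its left, z up, the work surface at z = 0. Lengths are in m, angles in rad, forces in N, time in s.
With the tool pointing down it reaches from about 0.4 to 0.85 m from the base axis. Payload 6.9 kg.
Tool frame: the origin (TCP) lies at the very end of the fingers, on their centre line; the grasp point (between the pads) lies 19 mm behind it; x points along the fingers, y is the direction in which the jaws open and shut, and the axes are right-handed (so a half turn about x gives the same grasp; the last joint's range is limited). The gripper opens to 85 mm and grips with 20 to 120 N. Pads are 22 mm wide; open, the fingers measure 114 mm over their backs; the gripper's body (76 mm by 85 mm) begins 54 mm behind the grasp point. The pads swing forward as they close: fully open they stand 13 mm farther back than shut.
Start: joints at [-1.145, 0.507, -0.238, 1.5, 0.126, 1.149, -0.155], TCP at [0.197, 0.593, 0.231] pointing down, gripper open.
Joint ranges: [-3.08, 3.08], [-0.24, 2.05], [-1.43, 1.35], [0, 2.5], [-1.52, 4.66], [0.17, 1.96], [-2.89, 2.89]. Speed limits (rad/s): [2.39, 2.39, 3.14, 3.14, 3.14, 3.14, 3.14].

### API

Orientations are given as a rotation vector (axis times angle).
In Python, from plant import arm, vision, ticket gives the robot as it stands.
- The arm moves only by the tool send_rows, never from a script. Its argument "increments" is a list of rows, each a list of 3 entries, a list of its own where there are three numbers: the shift along the tool's x, y, z in m, then the turn about the tool's x in rad, then the gripper's target within -1 to 1 (shut at 1, half-way at 0, fully open at -1). In form: [[[dx, dy, dz], roll, fingers], ...]. A call has 1 to 5 rows; each row is the pose to reach, as a shift and turn from the pose commanded when the call began, along the tool's axes at that moment; what a row does not reach only later rows make up. A row lasts 1/8 s, in which the tool goes at most 62.5 mm and 10.7 degrees, less where a joint would pass 70% of its speed; a pose out of reach is approached as far as the arm can. A call with a gripper value outside its range is refused whole. The fingers move at their own pace and stop on an object; the grip force is fixed at half the most. Time passes only in rows, so rows that repeat a pose let the fingers close. It gives the time, the measured TCP pose, the force and the opening at its end, in the units of the state.
- arm.sense(): the state, without advancing time (a new reading comes with each control period).
- vision.camera(name): name is "side" or "top" or "wrist"; returns the picture (420x560x3 uint8, red, green, blue); there is no depth.
- vision.camera_model(name): a dict with "fx", "fy", "cx", "cy" (pixels), "world_to_cam" (4x4, takes a point from world to camera coordinates); the wrist camera has in their place "T_tool_cam" (4x4, takes a point from camera to tool coordinates, whose origin is the TCP and whose axes are the tool frame's). Camera axes: x right, y down, z forward; pixel columns grow to the right and rows downward; lengths in m; the calibration is good to about 2 mm. A picture is of the moment at which its call begins: read the wrist's pose just before it. camera_model takes no time and is no camera call.
- ticket.close_job(): hands the job in, once; it reports no verdict.
The state is a dict: "time": time; "qpos": joint angles; "joint_vel": joint speeds; "joint_efforts": joint torques, N m; "eef_pos": TCP position; "ee_rot": TCP orientation; "ft_force": force on the tool from outside, world axes, zero at the start; "wrist_torque": the same for the moment, N m; "finger_gap": finger opening in m.
Only numpy, scipy, OpenCV 4.12 (cv2) and the standard library are available. Lean on these libraries where they do the work, as an engineer would, in place of code of your own. Each camera call takes 0.05 s, during which the arm holds its last target.

### The job

Make up two kits from the stock on the desk: the setting-out kit on the longer board has the folding rule in the long narrow bay and the small light brown packing block in the bay behind it; the sanding kit on the shorter board has the cork sanding block in the larger bay and the slim grey offcut in the smaller one. Each thing must lie flat on the floor of its bay, and the two left-over pieces stay where they are.

Things in the scene. Friction and masses are not known exactly. Their poses are not given: they have to be found in the camera images.
- long_board: Longer kit board, fixed: plywood 142 (x) by 271 (y) by 12 thick mm, two bays recessed 6 mm in its top (cork floors 6 mm above the desk). Origin: centre of underside, z up; its y is within 0.15 rad of world y. Rule bay (nearer the robot): 42 (x) by 259 (y) mm, centre x -44, y 0 mm. Block bay: 74 (x) by 99 (y) mm, centre x +28, y 0 mm. Rib between them 14 mm.
- short_board: Shorter kit board, fixed: plywood 148 (x) by 180 (y) by 12 thick mm, two bays recessed 6 mm in its top (cork floors 6 mm above the desk), both lengthwise along x. Origin: centre of underside, z up; its y is within 0.15 rad of world y. Large bay: 136 (x) by 90 (y) mm, centre x 0, y +39 mm. Small bay: 124 (x) by 64 (y) mm, centre x 0, y -52 mm. Rib between them 14 mm.
- folding_rule: Folded yellow rule lying flat, 18 wide (x) by 235 long (y) by 16 high mm, 90 g. Origin: centre of its underside; x along its width, y along its length, z up. It starts between the two boards, pointing roughly away from the robot.
- packing_block: Packing block: the shortest block, of plain light brown wood, 50 (x) by 75 (y) by 40 high mm, 97 g. Origin: centre of its underside; x along its width, y along its length, z up. 
- cork_block: Sanding block of reddish brown cork with sandpaper, 66 (x) by 112 (y) by 34 high mm, 110 g. Origin: centre of its underside; x along its width, y along its length, z up. 
- grey_offcut: Slim offcut of weathered grey wood, 40 (x) by 100 (y) by 30 high mm, 78 g. Origin: centre of its underside; x along its width, y along its length, z up. 
- big_block: Left-over stock, not wanted: the thick block of weathered grey-brown wood, 60 (x) by 90 (y) by 45 high mm. Origin: centre of its underside; x along its width, y along its length, z up. 
- flat_offcut: Left-over stock, not wanted: flat brown piece of layered wood, 60 (x) by 120 (y) by 18 high mm. Origin: centre of its underside; x along its width, y along its length, z up. 
Things that resemble listed ones, but are neither listed nor needed, are in the scene too. What is shaped like the packing_block but turquoise is not meant.

How it is judged:
By the outcome, as a careful person would: the job done as asked, in the order asked, and still so for the second after the job is handed in, with the robot touching nothing.
It also fails if it takes over 102 s, if anything falls off the work surface, if the arm or the gripper's body presses on something with over 40 N, if the wrist force passes 120 N, or if a joint passes its speed limit or range.

## Working session

There is one attempt and no reset: what is moved stays moved. The work goes in short steps, Python scripts to look and compute and a tool call to move; the robot and the scene stay as the last step left them, time stands still between calls to the robot, and variables do not carry over. Pictures are saved under pics/ and viewed, and the job is handed in when it is done.

Besides the shell and the picture viewer there is one more tool, called after ">>>" by a JSON object that holds its "api" and its "payload". send_rows: Moves the arm, as the interface text tells. Its arguments: {"type":"object","properties":{"increments":{"type":"array"}},"required":["increments"]}

```bash
ls; mkdir -p pics
python3 - <<'E'
from plant import arm, vision, ticket
import cv2,json
s=arm.sense();print(s)
for n in("side","top","wrist"):
    cv2.imwrite(f"pics/{n}0.png",vision.camera(n)[:,:,::-1]);m=vision.camera_model(n);print(n,m)
E
```

```text
pics
{'time': 0.0, 'qpos': array([-1.14546433,  0.50835302, -0.23753694,  1.5011293 ,  0.12571416,
        1.14891711, -0.15478527]), 'joint_vel': array([ 1.62210411e-03, -1.72070489e-03, -3.71735524e-04,  7.54154977e-04,
        1.26916097e-04,  1.94567589e-03,  2.45357358e-05]), 'joint_efforts': array([ 4.77353922e-05, -6.20599008e+01, -2.18661658e+00, -2.49652845e+01,
        1.26640795e-02,  1.21143568e-02, -5.18917398e-05]), 'eef_pos': array([0.19641802, 0.59279962, 0.2304219 ]), 'ee_rot': array([ 0.24955594,  1.55643586, -0.25238948]), 'ft_force': array([-0.47718153,  0.21312276,  0.61390969]), 'wrist_torque': array([ 0.01150614,  0.0480195 , -0.01568638]), 'finger_gap': 0.08515482443421162}
side {'fx': 538.2754214913098, 'fy': 538.2754214913098, 'cx': 283.35171826618335, 'cy': 222.1986282215016, 'world_to_cam': array([[ 0.92092083, -0.38936273, -0.01736361, -0.46411431],
       [-0.21692567, -0.47504181, -0.85280627,  0.19252995],
       [ 0.32380254,  0.78913367, -0.52193867,  1.42138537],
       [ 0.        ,  0.        ,  0.        ,  1.        ]])}
top {'fx': 521.2017311034034, 'fy': 521.2017311034034, 'cx': 280.4398622949314, 'cy': 205.92475207018452, 'world_to_cam': array([[-0.00405264, -0.99998891, -0.00239991,  0.0609958 ],
       [-0.98876588,  0.00436573, -0.14940874,  0.54499979],
       [ 0.14941756,  0.00176745, -0.98877261,  1.50469772],
       [ 0.        ,  0.        ,  0.        ,  1.        ]])}
wrist {'fx': 307.4186639111729, 'fy': 307.4186639111729, 'cx': 274.63787173426863, 'cy': 211.4122357349482, 'T_tool_cam': array([[ 2.94854773e-04, -2.63766422e-01,  9.64586537e-01,
        -1.42409020e-01],
       [ 9.99999752e-01,  6.94008242e-04, -1.15903162e-04,
         3.78755440e-04],
       [-6.38859644e-04,  9.64586333e-01,  2.63766561e-01,
        -6.69492404e-02],
       [ 0.00000000e+00,  0.00000000e+00,  0.00000000e+00,
         1.00000000e+00]])}
```

View pics/top0.png

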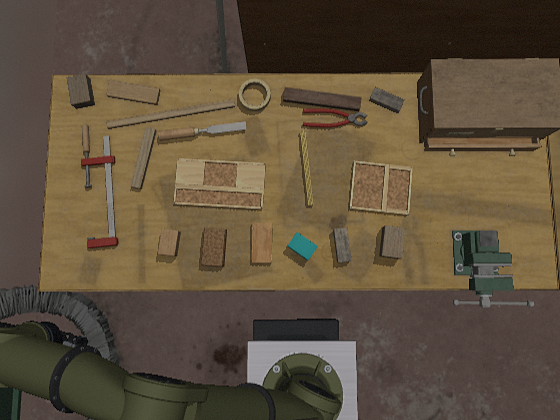

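View pics/side0.png

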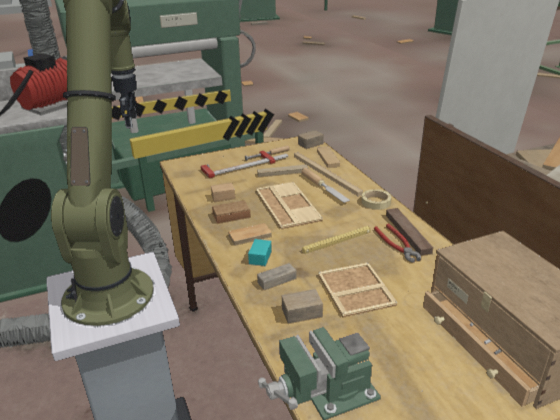

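View pics/wrist0.png

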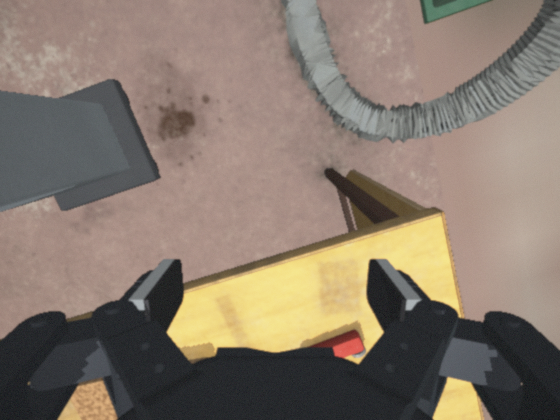

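Run:
```python
import cv2
im=cv2.imread("pics/top0.png")
def crop(n,x0,y0,w,h,k):
    cv2.imwrite(f"pics/{n}.png",cv2.resize(im[y0:y0+h,x0:x0+w],None,fx=k,fy=k,interpolation=cv2.INTER_CUBIC))
crop("c1",150,215,130,70,6)
crop("c2",285,215,130,70,6)
crop("c3",165,150,110,70,7)
crop("c4",290,120,130,100,6)
```

```text
(no output)
```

View pics/c1.png

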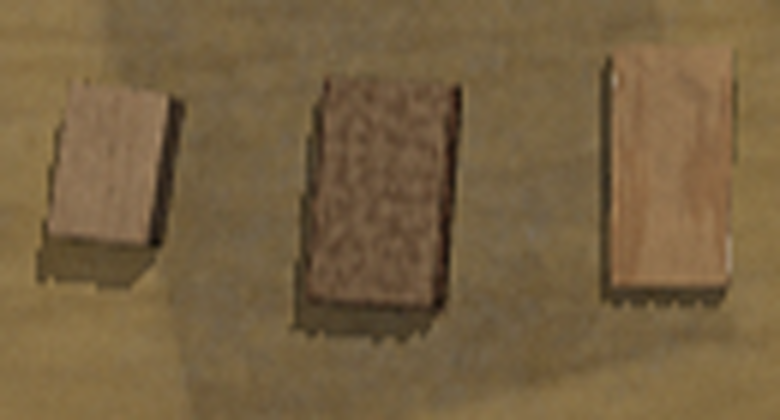

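View pics/c2.png

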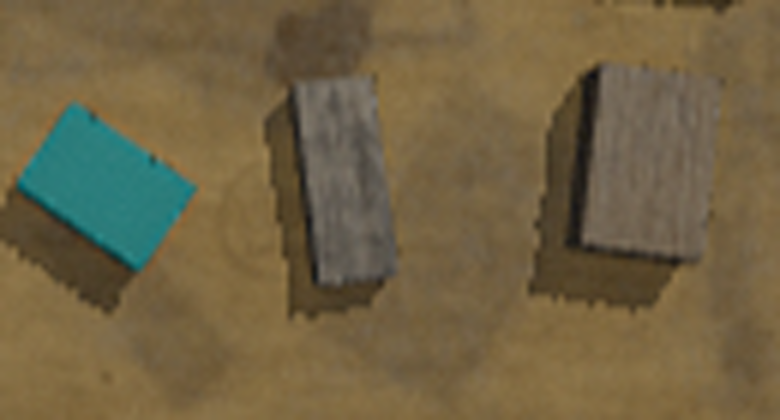

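View pics/c3.png

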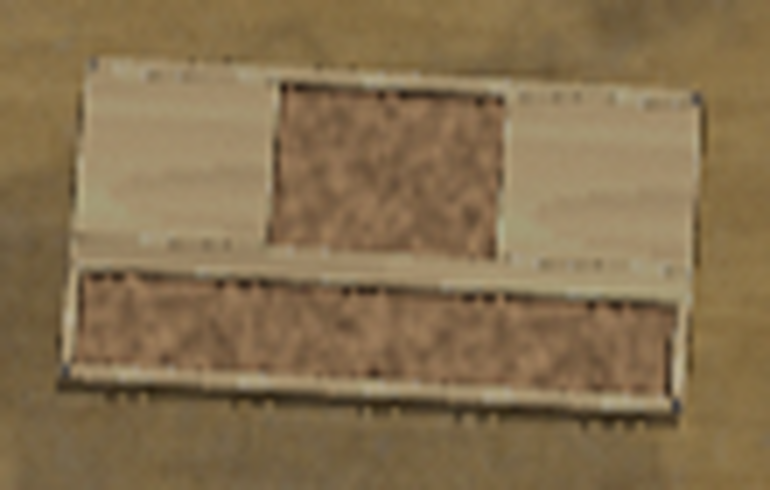

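View pics/c4.png

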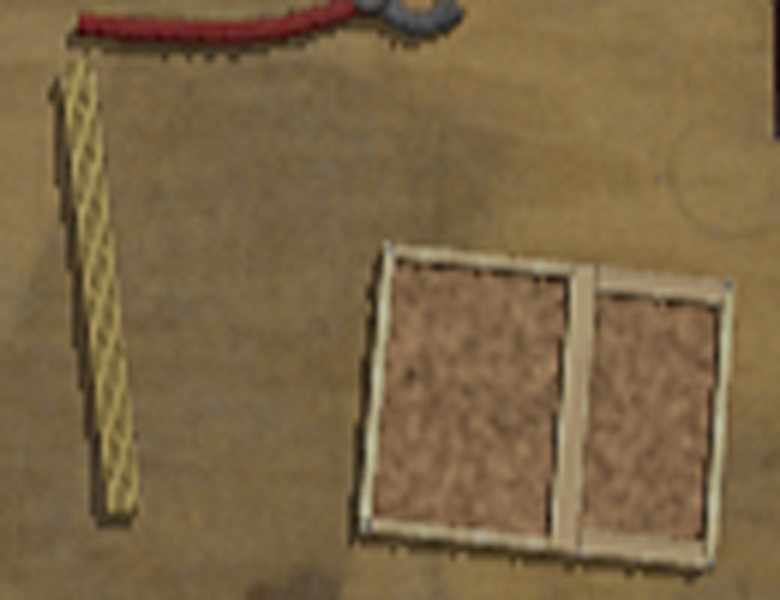

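```bash
cat > h.py <<'E'
import numpy as np
from scipy.optimize import least_squares
from scipy.spatial.transform import Rotation as R
def pix2w(m,uv,z):
    uv=np.asarray(uv,float);W=np.array(m["world_to_cam"]);Rm,t=W[:3,:3],W[:3,3]
    d=np.c_[(uv[:,0]-m["cx"])/m["fx"],(uv[:,1]-m["cy"])/m["fy"],np.ones(len(uv))]@Rm
    c=-Rm.T@t
    return c+d*((z-c[2])/d[:,2])[:,None]
def fit(P,w,l):
    """P: corners order far-left(+x,+y), far-right(+x,-y), near-right, near-left"""
    L=np.array([[w,l],[w,-l],[-w,-l],[-w,l]])/2
    f=lambda p:((L@np.array([[np.cos(p[2]),-np.sin(p[2])],[np.sin(p[2]),np.cos(p[2])]]).T+p[:2])-P[:,:2]).ravel()
    return f
def solve(P,w,l,th0=0):
    f=fit(P,w,l);r=least_squares(f,[*P[:,:2].mean(0),th0]);return r.x,np.sqrt(np.mean(r.fun**2))
def wristm(s,m):
    T=np.eye(4);T[:3,:3]=R.from_rotvec(s["ee_rot"]).as_matrix();T[:3,3]=s["eef_pos"]
    return dict(m,world_to_cam=np.linalg.inv(T@np.array(m["T_tool_cam"])))
def totool(s,p):
    return R.from_rotvec(s["ee_rot"]).inv().apply(np.asarray(p)-s["eef_pos"])
E
python3 - <<'E'
from h import *
from plant import vision
m=vision.camera_model("top")
D=dict(
long=((165,150,7),[(92,65),(698,98),(675,405),(66,370)],.012,.142,.271,0),
short=((290,120,6),[(390,247),(728,287),(710,565),(367,525)],.012,.148,.180,0),
rule=((290,120,6),[(65,66),(92,60),(135,510),(108,517)],.016,.235,.018,0),
pack=((150,215,6),[(70,85),(168,93),(152,245),(50,235)],.04,.075,.05,0),
cork=((150,215,6),[(325,78),(458,85),(438,305),(310,300)],.034,.112,.066,0),
grey=((285,215,6),[(295,88),(372,77),(395,272),(320,285)],.03,.1,.04,0),
big=((285,215,6),[(600,65),(718,78),(698,262),(583,247)],.045,.09,.06,0),
flat=((150,215,6),[(612,48),(733,47),(727,287),(610,287)],.018,.12,.06,0),
turq=((285,215,6),[(75,103),(195,187),(138,270),(18,185)],.04,.05,.075,.6))
for n,((x,y,k),c,z,w,l,t) in D.items():
    uv=[(x+(a+.5)/k-.5,y+(b+.5)/k-.5) for a,b in c]
    P=pix2w(m,uv,z);r,e=solve(P,w,l,t);print(n,r.round(4),"rms mm",round(e*1e3,1))
E
```

```text
long [ 0.6212  0.2447 -0.0622] rms mm 3.1
short [ 0.6061 -0.247  -0.1162] rms mm 3.0
rule [ 0.668  -0.0203  0.0824] rms mm 1.6
pack [ 0.4398  0.3898 -0.0917] rms mm 0.5
cork [ 0.4264  0.2567 -0.0604] rms mm 1.5
grey [ 0.4306 -0.1231  0.1073] rms mm 1.5
big [ 0.4374 -0.2699 -0.1329] rms mm 1.2
flat [ 0.4393  0.1161 -0.0122] rms mm 0.7
turq [ 0.4274 -0.005  -0.6176] rms mm 1.3
```

```bash
cat > go.py <<'E'
import sys
from h import *
from plant import arm
# usage: go.py x y z jawyaw_deg  -> shift & roll, jaw direction yaw modulo pi nearest
s=arm.sense();Rm=R.from_rotvec(s["ee_rot"]).as_matrix()
jy=np.degrees(np.arctan2(Rm[1,1],Rm[0,1]))
print("t",round(s["time"],2),"pos",s["eef_pos"].round(4),"jawyaw",round(jy,1),"gap",round(s["finger_gap"],4),"F",s["ft_force"].round(1),"q",s["qpos"].round(2))
if len(sys.argv)>4:
    x,y,z,a=map(float,sys.argv[1:5])
    d=totool(s,[x,y,z]); t=(a-jy+90)%180-90
    print("shift",d.round(4),"roll rad",round(-np.radians(t),3),"alt",round(-np.radians(t-180*np.sign(t)),3),"len",np.linalg.norm(d).round(3))
else: print(Rm.round(3))
E
python3 go.py; python3 go.py .56 .25 .25 90
```

```text
t 0.15 pos [0.1964 0.5929 0.2306] jawyaw 71.7 gap 0.0855 F [ 0.1  0.1 -0.8] q [-1.15  0.51 -0.24  1.5   0.13  1.15 -0.15]
[[-0.     0.314  0.949]
 [-0.001  0.949 -0.314]
 [-1.    -0.001  0.   ]]
t 0.15 pos [0.1964 0.5929 0.2306] jawyaw 71.7 gap 0.0855 F [ 0.1  0.1 -0.8] q [-1.15  0.51 -0.24  1.5   0.13  1.15 -0.15]
shift [-0.0191 -0.2113  0.453 ] roll rad -0.32 alt 2.822 len 0.5
```

>>> {"api": "send_rows", "payload": {"increments": [[[-0.02,-0.211,0.453],-0.32,-1],[[-0.02,-0.211,0.453],-0.32,-1],[[-0.02,-0.211,0.453],-0.32,-1],[[-0.02,-0.211,0.453],-0.32,-1],[[-0.02,-0.211,0.453],-0.32,-1]]}}

```text
time: 0.78
eef_pos: [0.425, 0.3775, 0.2438]
ee_rot: [-0.0, 1.571, 0.0]
ft_force: [1.3, 1.3, -0.4]
finger_gap: 0.0856
```

```bash
python3 go.py .56 .25 .25 90
```

```text
t 0.78 pos [0.425  0.3775 0.2438] jawyaw 90.0 gap 0.0856 F [ 1.3  1.3 -0.4] q [-0.58  0.41 -0.28  1.63  0.12  1.11  0.68]
shift [-0.0062 -0.1275  0.135 ] roll rad 0.0 alt -3.141 len 0.186
```

>>> {"api": "send_rows", "payload": {"increments": [[[-0.006,-0.128,0.135],0,-1],[[-0.006,-0.128,0.135],0,-1],[[-0.006,-0.128,0.135],0,-1],[[-0.006,-0.128,0.135],0,-1],[[-0.006,-0.128,0.135],0,-1]]}}

```text
time: 1.4
eef_pos: [0.5583, 0.2514, 0.2493]
ee_rot: [0.0, 1.572, 0.0]
ft_force: [-0.9, 0.3, -0.1]
finger_gap: 0.0855
```

```bash
cat > look.py <<'E'
import sys,cv2,json
from h import *
from plant import arm,vision
n=sys.argv[1]
s=arm.sense();im=vision.camera("wrist")
m=wristm(s,vision.camera_model("wrist"))
json.dump({k:(np.array(v).tolist()) for k,v in m.items()},open(f"pics/{n}.json","w"))
cv2.imwrite(f"pics/{n}.png",im[:,:,::-1])
print(s["time"],s["eef_pos"],s["joint_vel"].round(3))
E
python3 look.py w1; python3 go.py .66 -.02 .24 90
```

```text
1.4 [0.55829119 0.2514184  0.24933155] [-0.028 -0.013 -0.019  0.007 -0.     0.    -0.001]
t 1.45 pos [0.5578 0.2523 0.2495] jawyaw 90.1 gap 0.0855 F [-0.3  0.6 -0.3] q [-0.31  0.48 -0.25  1.51  0.12  1.18  1.  ]
shift [ 0.0092 -0.2725  0.1018] roll rad 0.002 alt -3.14 len 0.291
```

View pics/w1.png

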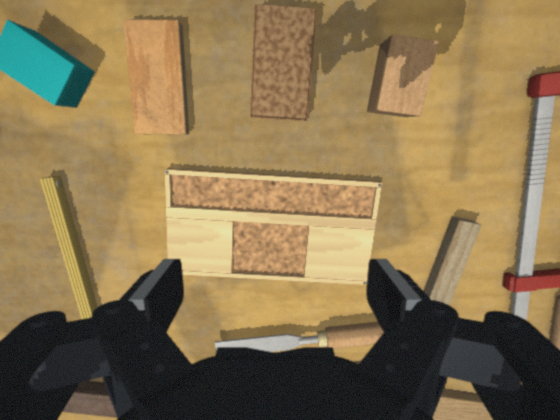

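Run:
```python
import cv2
im=cv2.imread("pics/w1.png")
def crop(n,x0,y0,w,h,k):
    cv2.imwrite(f"pics/{n}.png",cv2.resize(im[y0:y0+h,x0:x0+w],None,fx=k,fy=k,interpolation=cv2.INTER_CUBIC))
crop("d1",155,155,240,140,3.33333)
crop("d2",230,0,240,130,3.33333)
```

```text
(no output)
```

View pics/d1.png

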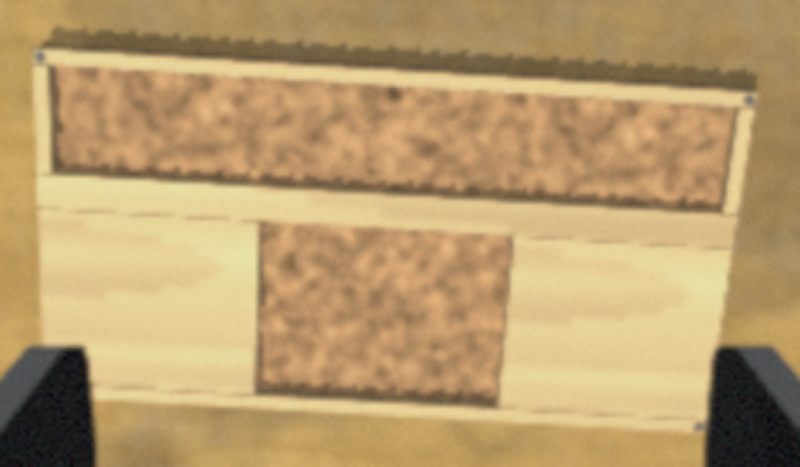

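View pics/d2.png

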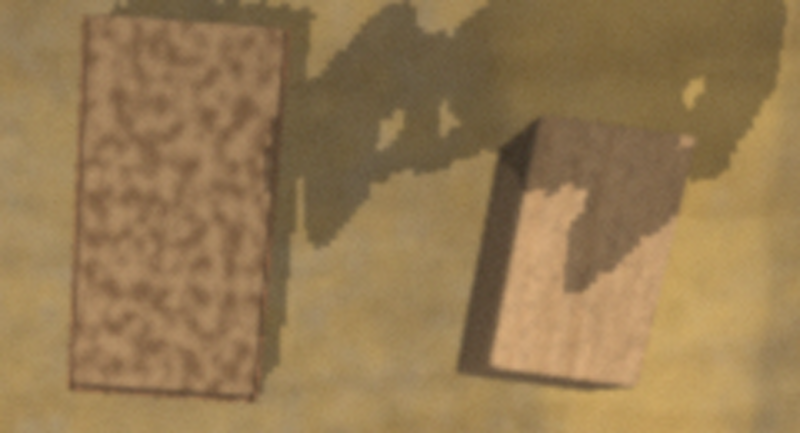

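```bash
cat > f.py <<'E'
import json
from h import *
def run(pic,D):
    m=json.load(open(f"pics/{pic}.json"))
    for n,((x,y,k),c,z,w,l,t) in D.items():
        uv=[(x+(a+.5)/k-.5,y+(b+.5)/k-.5) for a,b in c]
        P=pix2w(m,uv,z);r,e=solve(P,w,l,t);print(n,r.round(4),"rms mm",round(e*1e3,1))
E
python3 - <<'E'
from f import *
o=(155,155,10/3);o2=(230,0,10/3)
run("w1",dict(long=(o,[(700,428),(42,396),(40,57),(749,100)],.012,.142,.271,0),
cork=(o2,[(257,398),(70,386),(85,17),(285,30)],.034,.112,.066,0),
pack=(o2,[(633,387),(490,367),(540,117),(690,138)],.04,.075,.05,0)))
E
```

```text
long [ 0.6207  0.2457 -0.06  ] rms mm 2.4
cork [ 0.4263  0.2595 -0.0574] rms mm 2.0
pack [ 0.4391  0.391  -0.1209] rms mm 1.0
```

>>> {"api": "send_rows", "payload": {"increments": [[[0.0,-0.273,0.092],0,-1],[[0.0,-0.273,0.092],0,-1],[[0.0,-0.273,0.092],0,-1],[[0.0,-0.273,0.092],0,-1],[[0.0,-0.273,0.092],0,-1]]}}

```text
time: 2.08
eef_pos: [0.651, -0.0237, 0.2498]
ee_rot: [-0.0, 1.571, -0.001]
ft_force: [0.8, 0.4, -0.3]
finger_gap: 0.0854
```

```bash
python3 look.py w2
```

```text
2.075 [ 0.65099061 -0.02366344  0.24981225] [ 0.379  0.156  0.005 -0.285 -0.011  0.13   0.448]
```

View pics/w2.png

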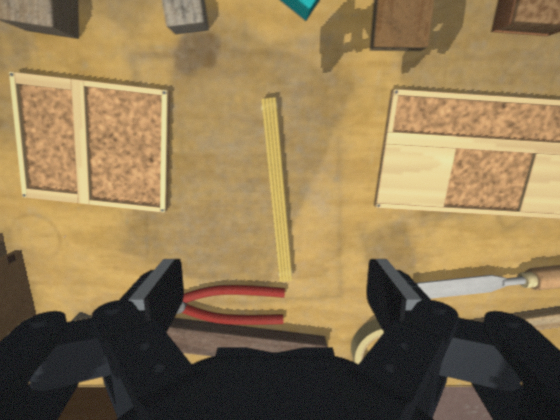

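Run:
```python
import cv2
im=cv2.imread("pics/w2.png")
def crop(n,x0,y0,w,h,k):
    cv2.imwrite(f"pics/{n}.png",cv2.resize(im[y0:y0+h,x0:x0+w],None,fx=k,fy=k,interpolation=cv2.INTER_CUBIC))
crop("e1",0,60,180,160,3.75)
crop("e2",230,85,100,210,2.8)
```

```text
(no output)
```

View pics/e1.png

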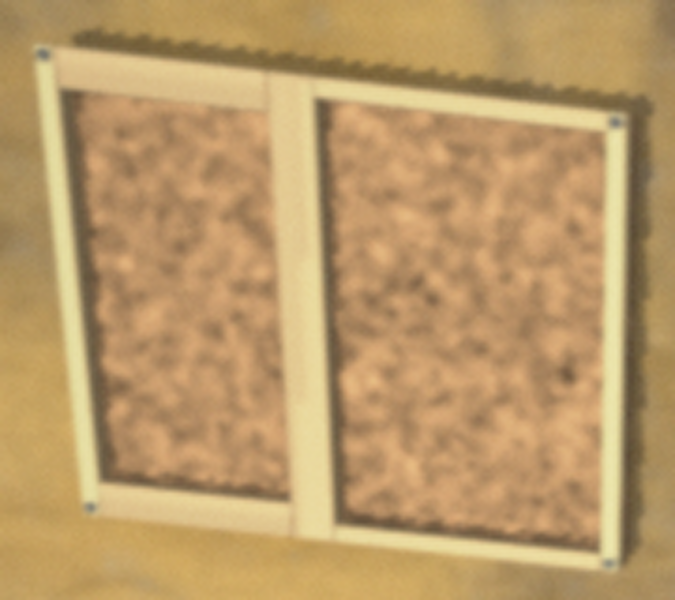

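View pics/e2.png

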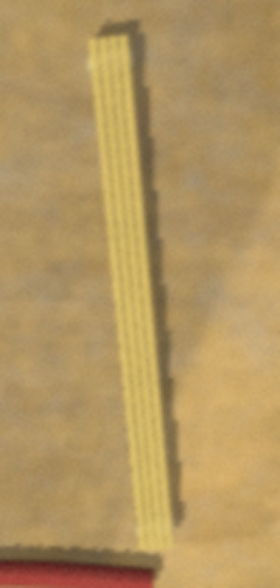

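```bash
python3 - <<'E'
from f import *
o=(0,60,3.75);o2=(230,85,2.8)
run("w2",dict(short=(o,[(619,569),(85,514),(36,46),(627,116)],.012,.148,.180,0),
rule=(o2,[(172,550),(137,550),(88,38),(129,36)],.016,.235,.018,0)))
E
python3 go.py .668 -.022 .08 95
```

```text
short [ 0.6059 -0.2456 -0.1102] rms mm 0.6
rule [ 0.6681 -0.0201  0.0897] rms mm 0.6
t 2.12 pos [ 0.652  -0.0296  0.2494] jawyaw 89.7 gap 0.0854 F [ 0.4 -4.7  0.8] q [ 0.12  0.54 -0.2   1.39  0.11  1.22  1.48]
shift [0.1694 0.0084 0.0159] roll rad -0.093 alt 3.049 len 0.17
```

>>> {"api": "send_rows", "payload": {"increments": [[[0.17,0.009,0.016],-0.093,-0.4],[[0.17,0.009,0.016],-0.093,-0.4],[[0.17,0.009,0.016],-0.093,-0.4],[[0.17,0.009,0.016],-0.093,-0.4],[[0.17,0.009,0.016],-0.093,-0.4]]}}

```text
time: 2.75
eef_pos: [0.6677, -0.0115, 0.0818]
ee_rot: [-0.074, 1.567, 0.075]
ft_force: [-0.5, 0.9, 0.2]
finger_gap: 0.0598
```

```bash
python3 go.py .668 -.0205 .008 95.1
```

```text
t 2.75 pos [ 0.6677 -0.0115  0.0818] jawyaw 95.4 gap 0.0598 F [-0.5  0.9  0.2] q [ 0.1   0.71 -0.2   1.56  0.17  0.89  1.5 ]
shift [ 0.0738 -0.009  -0.0008] roll rad 0.006 alt -3.136 len 0.074
```

>>> {"api": "send_rows", "payload": {"increments": [[[0.04,-0.009,0],0.005,-0.4],[[0.074,-0.009,0],0.005,-0.4],[[0.074,-0.009,0],0.005,-0.4],[[0.074,-0.009,0],0.005,-0.4]]}}

```text
time: 3.25
eef_pos: [0.6694, -0.0214, 0.0087]
ee_rot: [-0.069, 1.566, 0.069]
ft_force: [-0.4, 0.2, 0.5]
finger_gap: 0.0597
```

```bash
python3 go.py .668 -.0205 .008 95.1; python3 look.py w3
```

```text
t 3.25 pos [ 0.6694 -0.0214  0.0087] jawyaw 95.1 gap 0.0597 F [-0.4  0.2  0.5] q [ 0.1   0.79 -0.19  1.61  0.19  0.75  1.49]
shift [ 0.0007  0.001  -0.0013] roll rad -0.001 alt 3.141 len 0.002
3.25 [ 0.66941372 -0.02138673  0.00867497] [ 0.001 -0.007 -0.    -0.004  0.003 -0.006  0.   ]
```

View pics/w3.png

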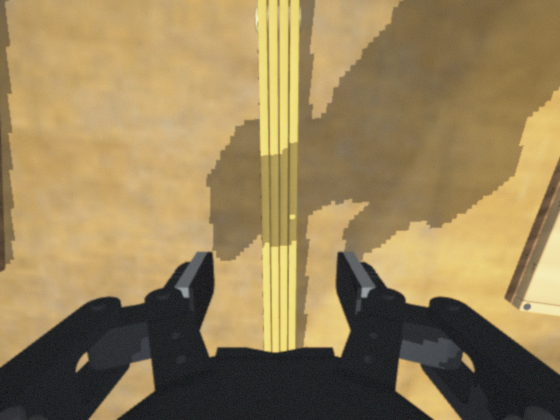

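>>> {"api": "send_rows", "payload": {"increments": [[[0,0,0],0,1],[[0,0,0],0,1],[[0,0,0],0,1],[[0,0,0],0,1],[[0,0,0],0,1]]}}

```text
time: 3.92
eef_pos: [0.6681, -0.0217, 0.0068]
ee_rot: [-0.069, 1.569, 0.069]
ft_force: [-0.7, 1.3, 5.5]
finger_gap: 0.0142
```

```bash
python3 go.py .62 .0 .10 -20
```

```text
t 3.92 pos [ 0.6681 -0.0217  0.0068] jawyaw 95.1 gap 0.0142 F [-0.7  1.3  5.5] q [ 0.1   0.8  -0.18  1.61  0.19  0.75  1.49]
shift [-0.0933  0.0258 -0.0459] roll rad -1.133 alt 2.008 len 0.107
```

```bash
python3 look.py w4; python3 -c "
import cv2;im=cv2.imread('pics/w4.png')[180:420,150:410];cv2.imwrite('pics/w4c.png',cv2.resize(im,None,fx=2.5,fy=2.5))"; python3 go.py
```

```text
3.925 [ 0.66809372 -0.02165672  0.00677502] [ 0.002  0.    -0.003 -0.     0.002  0.001  0.001]
t 3.98 pos [ 0.6681 -0.0216  0.0068] jawyaw 95.1 gap 0.0142 F [-1.3  0.5  6.6] q [ 0.1   0.8  -0.18  1.61  0.19  0.75  1.49]
[[ 0.001 -0.088  0.996]
 [-0.     0.996  0.088]
 [-1.    -0.     0.001]]
```

View pics/w4c.png

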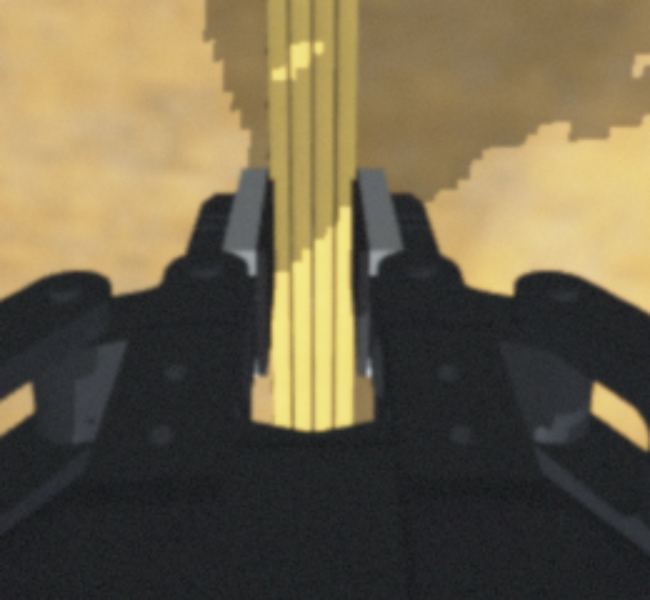

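>>> {"api": "send_rows", "payload": {"increments": [[[-0.04,0,0],0,1],[[-0.1,0,0],0,1],[[-0.11,0.0,0.0],0.15,1],[[-0.11,0.0,0.0],0.33,1],[[-0.11,0,0],0.5,1]]}}

```text
time: 4.6
eef_pos: [0.6675, -0.0218, 0.1161]
ee_rot: [0.328, 1.546, -0.327]
ft_force: [-0.1, 0.4, -0.5]
finger_gap: 0.0144
```

```bash
python3 go.py .577 .2477 .11 -3.5; python3 look.py w5
```

```text
t 4.6 pos [ 0.6675 -0.0218  0.1161] jawyaw 66.1 gap 0.0144 F [-0.1  0.4 -0.5] q [ 0.04  0.67 -0.07  1.53  0.05  0.95  1.1 ]
shift [ 0.0061  0.2096 -0.1921] roll rad 1.214 alt -1.927 len 0.284
4.6 [ 0.66752804 -0.02181361  0.11614749] [-2.170e-01 -1.000e-03  3.770e-01  8.000e-03 -2.860e-01 -2.500e-02
 -1.101e+00]
```

View pics/w5.png

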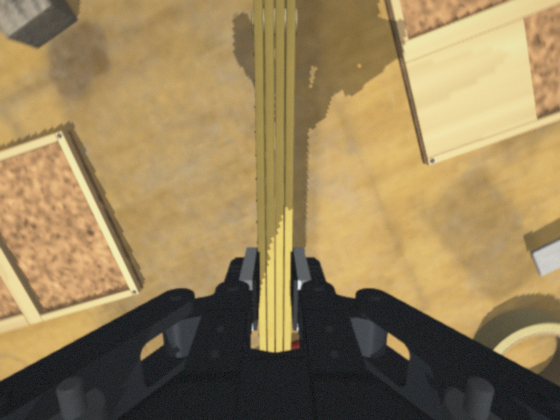

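>>> {"api": "send_rows", "payload": {"increments": [[[0,0.042,-0.038],0.18,1],[[0,0.084,-0.077],0.36,1],[[0,0.126,-0.115],0.54,1],[[0,0.168,-0.154],0.72,1],[[0,0.21,-0.192],0.9,1]]}}

```text
time: 5.28
eef_pos: [0.5748, 0.2493, 0.1157]
ee_rot: [1.018, 1.32, -1.019]
ft_force: [-0.0, 0.9, -0.3]
finger_gap: 0.0142
```

```bash
python3 go.py .577 .2477 .06 -3.5
```

```text
t 5.28 pos [0.5748 0.2493 0.1157] jawyaw 14.7 gap 0.0142 F [-0.   0.9 -0.3] q [-0.57  0.62  0.2   1.65 -0.15  0.89 -0.05]
shift [0.0557 0.0017 0.0021] roll rad 0.317 alt -2.824 len 0.056
```

>>> {"api": "send_rows", "payload": {"increments": [[[0.02,0,0.001],0.16,1],[[0.05,0,0.001],0.318,1],[[0.055,0,0.001],0.318,1],[[0.055,0,0.001],0.318,1]]}}

```text
time: 5.78
eef_pos: [0.5761, 0.2464, 0.0609]
ee_rot: [1.249, 1.183, -1.25]
ft_force: [-1.5, 0.3, -0.3]
finger_gap: 0.0145
```

```bash
python3 go.py .577 .2477 .015 -3.5; python3 look.py w6
```

```text
t 5.78 pos [0.5761 0.2464 0.0609] jawyaw -3.1 gap 0.0145 F [-1.5  0.3 -0.3] q [-0.6   0.69  0.27  1.7  -0.24  0.78 -0.28]
shift [ 0.0459  0.0009 -0.0013] roll rad 0.006 alt -3.135 len 0.046
5.775 [0.57609489 0.24644026 0.06092271] [ 0.005 -0.019  0.003 -0.014 -0.     0.002 -0.014]
```

View pics/w6.png

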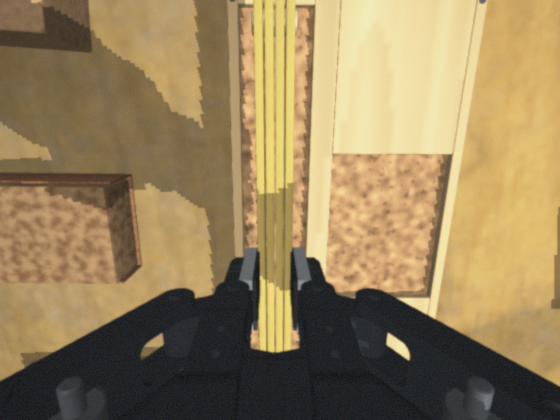

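>>> {"api": "send_rows", "payload": {"increments": [[[0.03,0.001,-0.001],0.006,1],[[0.0465,0.001,-0.001],0.006,1],[[0.0465,0.001,-0.001],0.006,1],[[0.0465,0.001,-0.001],0.006,1]]}}

```text
time: 6.32
eef_pos: [0.5775, 0.2474, 0.0149]
ee_rot: [1.257, 1.178, -1.256]
ft_force: [-0.0, 0.7, -0.9]
finger_gap: 0.0143
```

```bash
python3 go.py .577 .2477 .014 -3.5
```

```text
t 6.33 pos [0.5775 0.2474 0.0149] jawyaw -3.7 gap 0.0143 F [-0.   0.7 -0.9] q [-0.59  0.75  0.25  1.73 -0.26  0.69 -0.27]
shift [ 0.0009 -0.0005 -0.0003] roll rad -0.004 alt 3.138 len 0.001
```

Lower 1 mm and release partly, then rise.

>>> {"api": "send_rows", "payload": {"increments": [[[0.001,0,0],0,1],[[0.001,0,0],0,1],[[0.001,0,0],0,0.2],[[0.001,0,0],0,0.2],[[0.0,0,0],0,0.2]]}}

```text
time: 6.95
eef_pos: [0.5771, 0.2475, 0.0143]
ee_rot: [1.257, 1.178, -1.257]
ft_force: [0.4, -0.4, -0.3]
finger_gap: 0.0343
```

>>> {"api": "send_rows", "payload": {"increments": [[[-0.03,0,0],0,0.2],[[-0.09,0,0],0,-1],[[-0.15,0,0],0,-1],[[-0.2,0,0],0,-1],[[-0.2,0,0],0,-1]]}}

```text
time: 7.58
eef_pos: [0.5793, 0.248, 0.2191]
ee_rot: [1.264, 1.175, -1.249]
ft_force: [-0.8, 0.6, -0.3]
finger_gap: 0.0855
```

```bash
python3 go.py .439 .3905 .12 83.9; python3 look.py w7
```

```text
t 7.58 pos [0.5793 0.248  0.2191] jawyaw -3.7 gap 0.0855 F [-0.8  0.6 -0.3] q [-0.64  0.53  0.33  1.52 -0.18  1.11 -0.34]
shift [ 0.0985 -0.1501 -0.1327] roll rad -1.53 alt 1.612 len 0.223
7.575 [0.57933629 0.24795245 0.21914969] [ 0.004  0.058 -0.02   0.085 -0.009 -0.05   0.005]
```

View pics/w7.png

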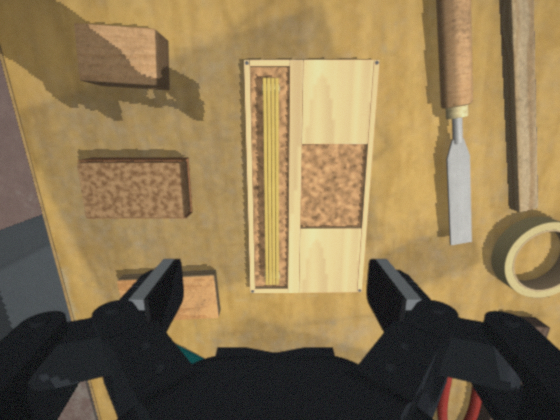

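>>> {"api": "send_rows", "payload": {"increments": [[[0,-0.03,-0.027],-0.18,-1],[[0.0,-0.06,-0.054],-0.36,-1],[[0.03,-0.09,-0.08],-0.54,-1],[[0.06,-0.12,-0.107],-0.72,-1],[[0.09,-0.15,-0.133],-0.9,-1]]}}

```text
time: 8.25
eef_pos: [0.4341, 0.3902, 0.1219]
ee_rot: [0.569, 1.496, -0.572]
ft_force: [0.5, 0.6, 0.5]
finger_gap: 0.0855
```

```bash
python3 go.py .439 .3905 .1 84
```

```text
t 8.25 pos [0.4341 0.3902 0.1219] jawyaw 48.2 gap 0.0855 F [0.5 0.6 0.5] q [-0.81  0.55  0.06  1.76 -0.04  0.84  0.11]
shift [0.0219 0.0035 0.0035] roll rad -0.625 alt 2.517 len 0.022
```

>>> {"api": "send_rows", "payload": {"increments": [[[0,0,0],-0.18,-1],[[0,0,0],-0.36,-1],[[0,0,0],-0.54,-1],[[0,0,0],-0.625,-1],[[0,0,0],-0.625,-1]]}}

```text
time: 8.88
eef_pos: [0.4352, 0.3892, 0.1228]
ee_rot: [0.086, 1.571, -0.089]
ft_force: [-0.1, -0.0, -0.3]
finger_gap: 0.0853
```

```bash
python3 look.py w8;python3 go.py .439 .3905 .012 84
```

```text
8.875 [0.43523595 0.38924111 0.12278029] [-0.011 -0.006  0.015 -0.008 -0.008  0.003 -0.041]
t 8.93 pos [0.4354 0.3894 0.123 ] jawyaw 83.5 gap 0.0852 F [ 0.4 -0.5 -0.2] q [-0.7   0.55 -0.12  1.76  0.08  0.85  0.61]
shift [0.111  0.0017 0.0037] roll rad -0.008 alt 3.133 len 0.111
```

View pics/w8.png

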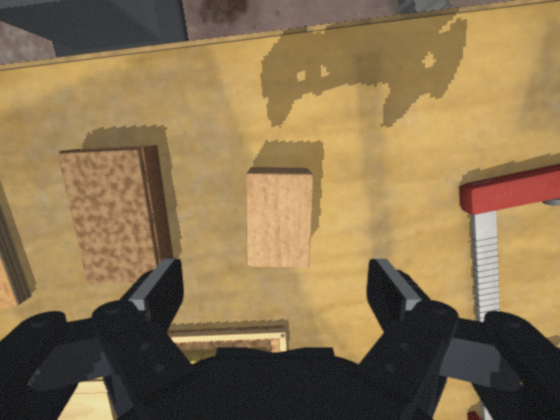

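```bash
python3 -c "
import cv2;im=cv2.imread('pics/w8.png')[150:290,210:350];cv2.imwrite('pics/w8c.png',cv2.resize(im,None,fx=4,fy=4,interpolation=2))"
```

```text
(no output)
```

View pics/w8c.png

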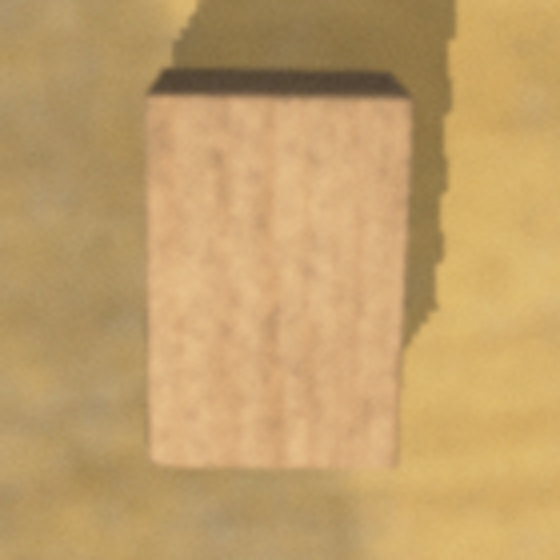

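Run:
```python
from f import *
run("w8",dict(pack=((210,150,4),[(398,468),(152,465),(147,95),(411,97)],.04,.075,.05,0)))
```

```text
pack [ 0.4384  0.3924 -0.1184] rms mm 0.5
```

>>> {"api": "send_rows", "payload": {"increments": [[[0.04,0.003,0.003],0,-1],[[0.08,0.003,0.003],0,-1],[[0.111,0.003,0.003],0,-1],[[0.111,0.003,0.003],0,-1]]}}

```text
time: 9.43
eef_pos: [0.4376, 0.3912, 0.0107]
ee_rot: [0.085, 1.573, -0.091]
ft_force: [0.2, -0.6, 0.5]
finger_gap: 0.0854
```

>>> {"api": "send_rows", "payload": {"increments": [[[0,0,0],0,1],[[0,0,0],0,1],[[0,0,0],0,1],[[0,0,0],0,1]]}}

```text
time: 9.93
eef_pos: [0.4402, 0.3933, 0.0151]
ee_rot: [0.089, 1.567, -0.086]
ft_force: [-0.8, -1.2, 6.1]
finger_gap: 0.0488
```

```bash
python3 look.py w9;python3 go.py .649 .2433 .11 -3.5
```

```text
9.925 [0.44016544 0.39329548 0.01505076] [-0.001 -0.001 -0.    -0.001  0.001 -0.002 -0.001]
t 9.97 pos [0.4401 0.3933 0.015 ] jawyaw 83.6 gap 0.0487 F [-1.1 -0.9  5.9] q [-0.71  0.7  -0.1   1.84  0.11  0.61  0.59]
shift [-0.0948 -0.1257  0.2244] roll rad 1.521 alt -1.621 len 0.274
```

View pics/w9.png

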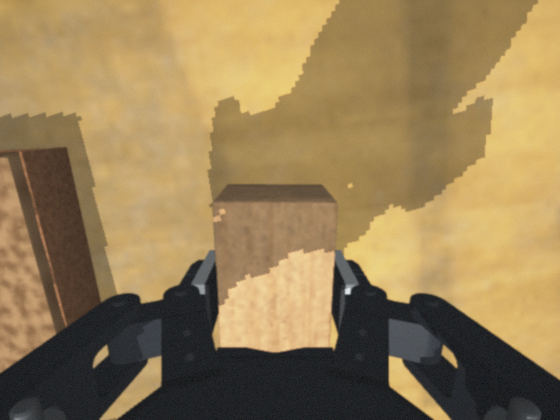

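>>> {"api": "send_rows", "payload": {"increments": [[[-0.05,0,0],0,1],[[-0.095,0.0,0.0],0.18,1],[[-0.095,-0.025,0.045],0.36,1],[[-0.095,-0.05,0.09],0.54,1],[[-0.095,-0.075,0.135],0.72,1]]}}

```text
time: 10.6
eef_pos: [0.5665, 0.3024, 0.1094]
ee_rot: [0.654, 1.47, -0.652]
ft_force: [0.9, 0.5, -1.7]
finger_gap: 0.0492
```

```bash
python3 go.py .649 .2433 .11 -3.5
```

```text
t 10.6 pos [0.5665 0.3024 0.1094] jawyaw 42.1 gap 0.0492 F [ 0.9  0.5 -1.7] q [-0.58  0.64  0.09  1.61 -0.07  0.89  0.27]
shift [-0.0005  0.0216  0.0992] roll rad 0.796 alt -2.346 len 0.102
```

>>> {"api": "send_rows", "payload": {"increments": [[[0,0.005,0.025],0.18,1],[[0,0.011,0.05],0.36,1],[[0,0.018,0.08],0.54,1],[[0,0.021,0.097],0.72,1],[[0,0.021,0.097],0.795,1]]}}

```text
time: 11.22
eef_pos: [0.6474, 0.2438, 0.1088]
ee_rot: [1.255, 1.178, -1.254]
ft_force: [-1.3, 0.4, -1.6]
finger_gap: 0.0489
```

>>> {"api": "send_rows", "payload": {"increments": [[[0.03,0,0],0,1],[[0.03,0,0],0,1]]}}

```text
time: 11.48
eef_pos: [0.6443, 0.2456, 0.0766]
ee_rot: [1.247, 1.185, -1.253]
ft_force: [1.0, 0.0, -0.9]
finger_gap: 0.049
```

```bash
python3 look.py w10;python3 go.py .649 .2433 .03 -3.5
```

```text
11.475 [0.64431394 0.24557269 0.07663658] [-0.001 -0.028  0.012 -0.041  0.009  0.027 -0.005]
t 11.53 pos [0.6454 0.2457 0.0781] jawyaw -3.1 gap 0.0486 F [ 0.1  0.1 -1.5] q [-0.56  0.76  0.3   1.49 -0.26  0.93 -0.24]
shift [0.0481 0.0038 0.0022] roll rad 0.006 alt -3.135 len 0.048
```

View pics/w10.png

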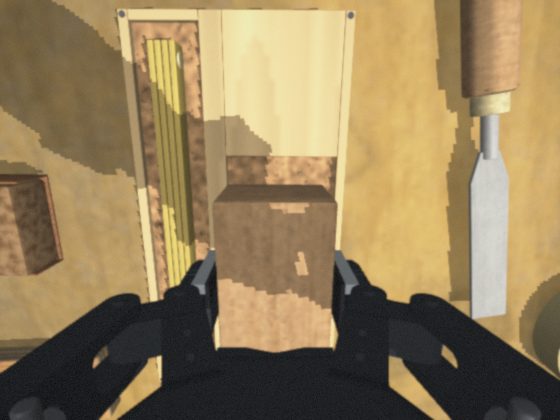

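>>> {"api": "send_rows", "payload": {"increments": [[[0.03,0.003,0.002],0.006,1],[[0.051,0.003,0.002],0.006,1],[[0.051,0.003,0.002],0.006,1],[[0.051,0.003,0.002],0.006,1]]}}

```text
time: 12.02
eef_pos: [0.65, 0.2438, 0.029]
ee_rot: [1.256, 1.179, -1.252]
ft_force: [0.7, 0.2, 0.1]
finger_gap: 0.0491
```

```bash
python3 go.py .649 .2433 .022 -3.5;python3 look.py w11
```

```text
t 12.03 pos [0.65   0.2438 0.029 ] jawyaw -3.5 gap 0.0491 F [0.7 0.2 0.1] q [-0.55  0.82  0.28  1.53 -0.28  0.84 -0.23]
shift [ 0.007  -0.001   0.0006] roll rad 0.0 alt -3.141 len 0.007
12.025 [0.64998622 0.24381932 0.02904783] [-0.001 -0.007  0.002 -0.001  0.    -0.005  0.   ]
```

View pics/w11.png

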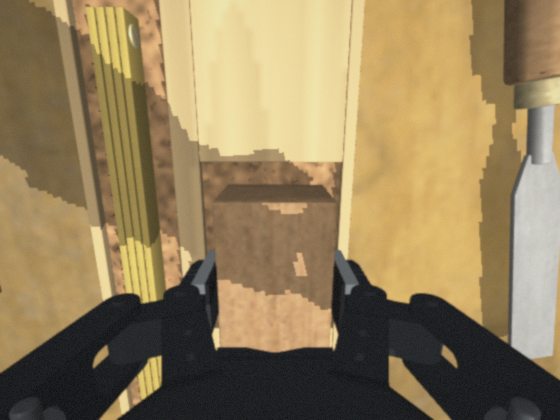

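>>> {"api": "send_rows", "payload": {"increments": [[[0.007,-0.001,0],0,1],[[0.007,-0.001,0],0,1],[[0.007,-0.001,0],0,-0.5],[[0.007,-0.001,0],0,-0.5],[[0.005,-0.001,0],0,-0.5]]}}

```text
time: 12.7
eef_pos: [0.6477, 0.2434, 0.022]
ee_rot: [1.253, 1.18, -1.255]
ft_force: [-0.0, -0.3, 0.5]
finger_gap: 0.0642
```

>>> {"api": "send_rows", "payload": {"increments": [[[-0.05,0,0],0,-0.5],[[-0.11,0,0],0,-1],[[-0.17,0,0],0,-1],[[-0.19,0,0],0,-1],[[-0.19,0,0],0,-1]]}}

```text
time: 13.32
eef_pos: [0.6488, 0.2437, 0.2143]
ee_rot: [1.257, 1.178, -1.251]
ft_force: [0.0, -0.1, -0.4]
finger_gap: 0.0853
```

```bash
python3 go.py .4264 .259 .12 86.6; python3 look.py w12
```

```text
t 13.32 pos [0.6488 0.2437 0.2143] jawyaw -3.5 gap 0.0853 F [ 0.  -0.1 -0.4] q [-0.57  0.64  0.34  1.33 -0.22  1.2  -0.28]
shift [ 0.0936 -0.2233 -0.0016] roll rad 1.569 alt -1.573 len 0.242
13.325 [0.64883664 0.2436755  0.21432608] [ 0.002  0.045 -0.014  0.056 -0.006 -0.024  0.002]
```

View pics/w12.png

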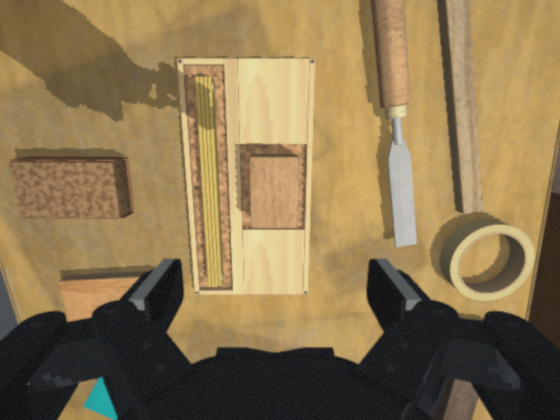

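```bash
python3 -c "
import cv2;im=cv2.imread('pics/w12.png')[40:310,170:330];cv2.imwrite('pics/w12c.png',cv2.resize(im,None,fx=3,fy=3,interpolation=2)[:600])
im=cv2.imread('pics/w12.png')[130:240,225:320];cv2.imwrite('pics/w12d.png',cv2.resize(im,None,fx=5,fy=5,interpolation=2))"
```

```text
(no output)
```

View pics/w12d.png

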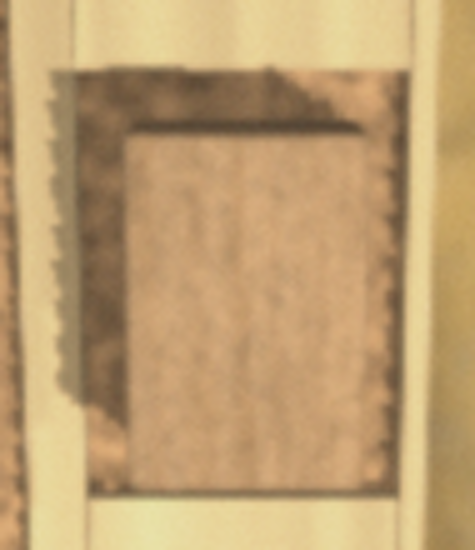

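Run:
```python
from f import *
m=json.load(open("pics/w12.json"))
for n,c,z in (("block",[(127,133),(362,133),(365,490),(130,490)],.046),("bay",[(73,70),(410,70),(398,495),(88,495)],.012)):
    P=pix2w(m,[(225+(a+.5)/5-.5,130+(b+.5)/5-.5) for a,b in c],z);print(n,P.round(4)[:,:2].tolist(),P.mean(0).round(4))
```

```text
block [[0.6271, 0.2846], [0.6739, 0.2817], [0.6715, 0.2067], [0.6216, 0.2098]] [0.6485 0.2457 0.046 ]
bay [[0.6136, 0.296], [0.6874, 0.2916], [0.6813, 0.1936], [0.6083, 0.1981]] [0.6476 0.2448 0.012 ]
```

>>> {"api": "send_rows", "payload": {"increments": [[[0.01,-0.045,0],-0.18,-1],[[0.02,-0.09,0],-0.36,-1],[[0.03,-0.135,0],-0.54,-1],[[0.05,-0.18,-0.001],-0.72,-1],[[0.07,-0.223,-0.001],-0.9,-1]]}}

```text
time: 14.0
eef_pos: [0.4227, 0.2578, 0.1402]
ee_rot: [0.566, 1.497, -0.569]
ft_force: [-0.4, 0.5, -0.5]
finger_gap: 0.0851
```

```bash
python3 go.py .4264 .259 .13 86.6
```

```text
t 14.0 pos [0.4227 0.2578 0.1402] jawyaw 48.5 gap 0.0851 F [-0.4  0.5 -0.5] q [-0.66  0.41  0.09  1.96 -0.05  0.77  0.31]
shift [0.0102 0.0034 0.002 ] roll rad -0.666 alt 2.476 len 0.011
```

>>> {"api": "send_rows", "payload": {"increments": [[[0,0,0],-0.18,-1],[[0,0,0],-0.36,-1],[[0,0,0],-0.54,-1],[[0,0,0],-0.666,-1],[[0,0,0],-0.666,-1]]}}

```text
time: 14.62
eef_pos: [0.4245, 0.2575, 0.1408]
ee_rot: [0.051, 1.573, -0.053]
ft_force: [0.7, -0.4, 0.2]
finger_gap: 0.0854
```

```bash
python3 look.py w13;python3 go.py .4264 .259 .01 86.6;  python3 -c "
import cv2;im=cv2.imread('pics/w13.png')[120:320,180:380];cv2.imwrite('pics/w13c.png',cv2.resize(im,None,fx=3,fy=3,interpolation=2))"
```

```text
14.625 [0.42447299 0.25753372 0.14076829] [-0.012 -0.005  0.019 -0.009 -0.01   0.003 -0.058]
t 14.68 pos [0.4247 0.2576 0.141 ] jawyaw 86.1 gap 0.0853 F [-0.2  0.7  0.3] q [-0.53  0.41 -0.09  1.96  0.05  0.78  0.85]
shift [0.131  0.0017 0.0019] roll rad -0.009 alt 3.132 len 0.131
```

View pics/w13c.png

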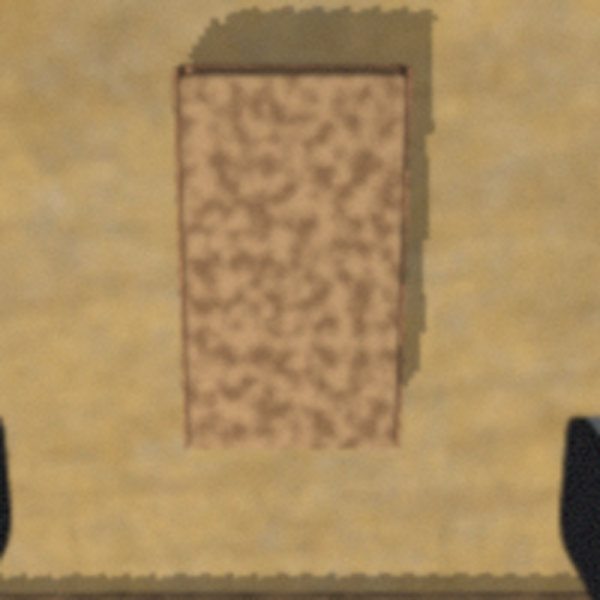

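Run:
```python
from f import *
run("w13",dict(cork=((180,120,3),[(399,448),(187,448),(178,68),(407,70)],.034,.112,.066,0)))
```

```text
cork [ 0.4238  0.26   -0.0644] rms mm 1.9
```

>>> {"api": "send_rows", "payload": {"increments": [[[0.04,0.0025,0],0,-1],[[0.09,0.0025,0],0,-1],[[0.131,0.0025,0],0,-1],[[0.131,0.0025,0],0,-1],[[0.131,0.0025,0],0,-1]]}}

```text
time: 15.3
eef_pos: [0.4259, 0.2609, 0.012]
ee_rot: [0.053, 1.57, -0.052]
ft_force: [0.2, 0.2, 0.5]
finger_gap: 0.0855
```

>>> {"api": "send_rows", "payload": {"increments": [[[0,0,0],0,1],[[0,0,0],0,1],[[0,0,0],0,1],[[0,0,0],0,1]]}}

```text
time: 15.8
eef_pos: [0.4266, 0.2611, 0.0133]
ee_rot: [0.053, 1.568, -0.051]
ft_force: [-1.3, -1.7, 8.9]
finger_gap: 0.0624
```

```bash
python3 look.py w14;python3 go.py .61 -.2065 .11 83.7
```

```text
15.8 [0.42655868 0.26108713 0.0132643 ] [-0.    -0.001 -0.001  0.001 -0.    -0.001  0.002]
t 15.85 pos [0.4265 0.2611 0.0132] jawyaw 86.2 gap 0.0623 F [-1.6 -1.   9.3] q [-0.55  0.61 -0.06  2.08  0.09  0.45  0.82]
shift [-0.097  -0.4542  0.2143] roll rad 0.044 alt -3.098 len 0.512
```

View pics/w14.png

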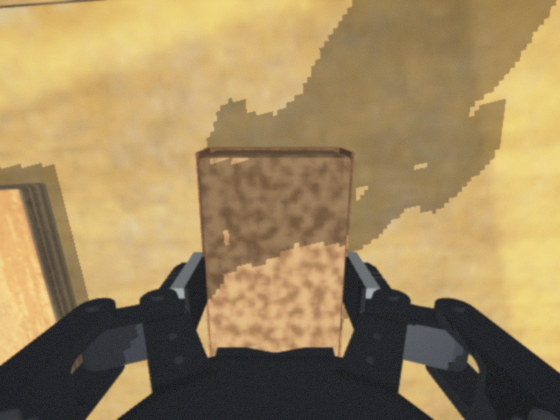

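>>> {"api": "send_rows", "payload": {"increments": [[[-0.05,0,0],0,1],[[-0.095,-0.03,0.014],0,1],[[-0.095,-0.085,0.04],0,1],[[-0.095,-0.14,0.066],0,1],[[-0.095,-0.195,0.092],0,1]]}}

```text
time: 16.48
eef_pos: [0.5056, 0.0584, 0.1078]
ee_rot: [0.052, 1.568, -0.051]
ft_force: [0.7, 0.7, -1.3]
finger_gap: 0.0626
```

```bash
python3 go.py .612 -.2075 .11 83.6
```

```text
t 16.48 pos [0.5056 0.0584 0.1078] jawyaw 86.2 gap 0.0626 F [ 0.7  0.7 -1.3] q [-0.09  0.47 -0.1   1.97  0.07  0.7   1.27]
shift [-0.002  -0.2583  0.1236] roll rad 0.046 alt -3.096 len 0.286
```

>>> {"api": "send_rows", "payload": {"increments": [[[0,-0.055,0.026],0.02,1],[[0,-0.11,0.052],0.04,1],[[0,-0.165,0.079],0.046,1],[[0,-0.22,0.105],0.046,1],[[0,-0.257,0.123],0.046,1]]}}

```text
time: 17.1
eef_pos: [0.6109, -0.2084, 0.1075]
ee_rot: [0.089, 1.567, -0.092]
ft_force: [1.2, -1.2, -1.5]
finger_gap: 0.0627
```

>>> {"api": "send_rows", "payload": {"increments": [[[0.04,0,0],0,1],[[0.04,0,0],0,1],[[0.04,0,0],0,1]]}}

```text
time: 17.48
eef_pos: [0.6109, -0.2038, 0.0678]
ee_rot: [0.087, 1.568, -0.087]
ft_force: [0.5, -0.3, -1.4]
finger_gap: 0.0626
```

```bash
python3 look.py w15;python3 go.py .612 -.2075 .028 83.6
```

```text
17.475 [ 0.61090257 -0.20375314  0.06777158] [-0.004 -0.014  0.001 -0.01   0.002 -0.007 -0.   ]
t 17.52 pos [ 0.6114 -0.2038  0.0682] jawyaw 83.7 gap 0.0623 F [ 0.2  0.1 -0.5] q [ 0.34  0.69 -0.09  1.64  0.08  0.81  1.67]
shift [ 0.0402 -0.0036  0.001 ] roll rad 0.001 alt -3.141 len 0.04
```

View pics/w15.png

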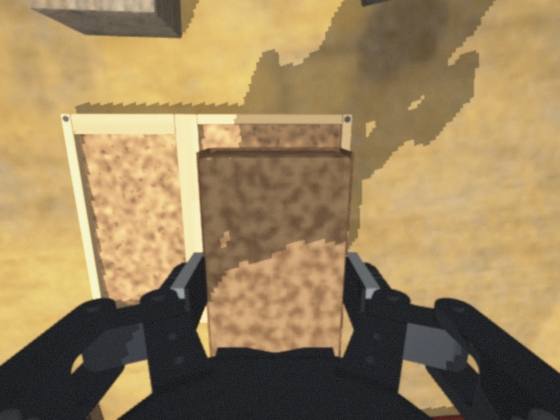

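>>> {"api": "send_rows", "payload": {"increments": [[[0.025,-0.0035,0.001],0,1],[[0.04,-0.0035,0.001],0,1],[[0.04,-0.0035,0.001],0,1],[[0.04,-0.0035,0.001],0,1]]}}

```text
time: 18.02
eef_pos: [0.6116, -0.2079, 0.0272]
ee_rot: [0.087, 1.568, -0.088]
ft_force: [-0.4, 0.3, -0.7]
finger_gap: 0.0624
```

```bash
python3 go.py .612 -.2075 .0205 83.6;python3 look.py w16
```

```text
t 18.02 pos [ 0.6116 -0.2079  0.0272] jawyaw 83.6 gap 0.0624 F [-0.4  0.3 -0.7] q [ 0.34  0.74 -0.08  1.67  0.08  0.74  1.67]
shift [0.0067 0.0005 0.0003] roll rad 0.0 alt -3.141 len 0.007
18.025 [ 0.6116364  -0.20793423  0.02716173] [-0.    -0.007 -0.    -0.003  0.001 -0.001 -0.   ]
```

View pics/w16.png

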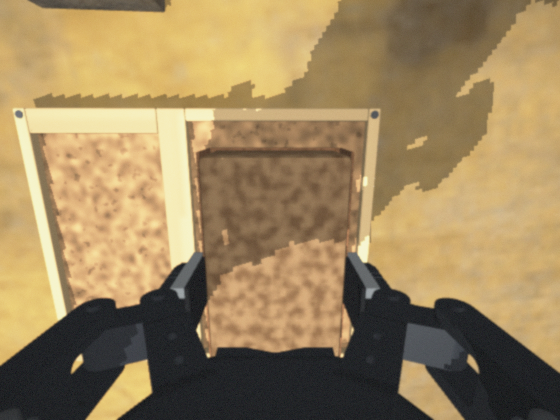

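>>> {"api": "send_rows", "payload": {"increments": [[[0.0065,0,0],0,1],[[0.0065,0,0],0,1],[[0.0065,0,0],0,-0.9],[[0.0065,0,0],0,-0.9],[[0.004,0,0],0,-0.9]]}}

```text
time: 18.7
eef_pos: [0.611, -0.2081, 0.0223]
ee_rot: [0.088, 1.569, -0.088]
ft_force: [0.3, 0.1, -0.2]
finger_gap: 0.081
```

>>> {"api": "send_rows", "payload": {"increments": [[[-0.05,0,0],0,-1],[[-0.11,0,0],0,-1],[[-0.16,0,0],0,-1],[[-0.16,0,0],0,-1],[[-0.16,0,0],0,-1]]}}

```text
time: 19.32
eef_pos: [0.6107, -0.2079, 0.182]
ee_rot: [0.088, 1.569, -0.088]
ft_force: [-0.3, -0.4, -0.2]
finger_gap: 0.0853
```

```bash
python3 look.py w17; python3 go.py .431 -.123 .13 96.1; python3 -c "
import cv2;im=cv2.imread('pics/w17.png')[80:280,130:330];cv2.imwrite('pics/w17c.png',cv2.resize(im,None,fx=3,fy=3,interpolation=2))"
```

```text
19.325 [ 0.61065227 -0.20794722  0.18199971] [ 0.001  0.026  0.001  0.019 -0.    -0.002 -0.001]
t 19.38 pos [ 0.6103 -0.2078  0.1811] jawyaw 83.6 gap 0.0854 F [-1.1 -0.1 -0.8] q [ 0.35  0.57 -0.1   1.52  0.06  1.06  1.7 ]
shift [ 0.0515  0.0643 -0.1875] roll rad -0.218 alt 2.923 len 0.205
```

View pics/w17c.png

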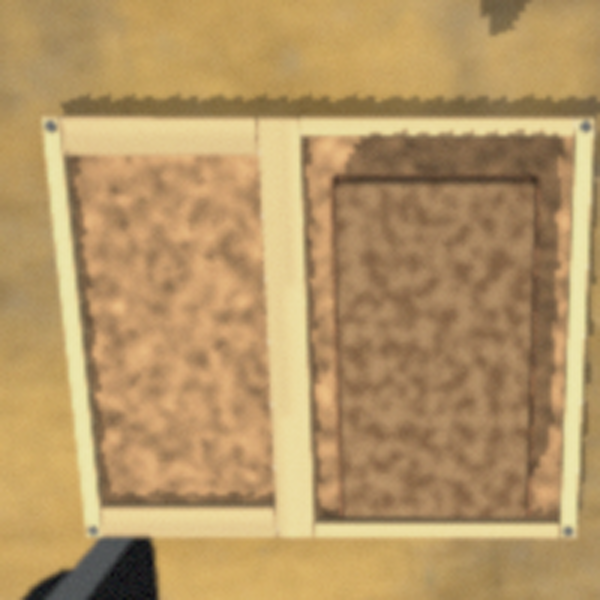

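View pics/w17.png

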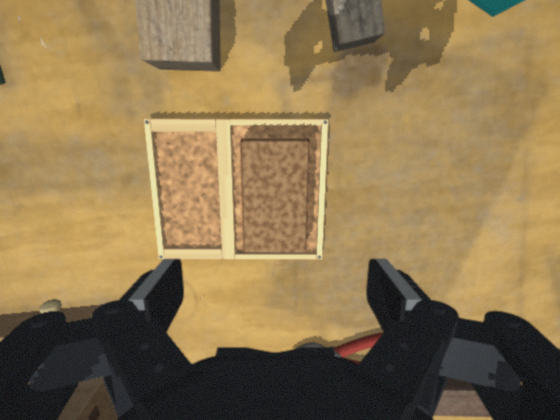

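>>> {"api": "send_rows", "payload": {"increments": [[[0.0,0.016,-0.05],-0.06,-1],[[0.02,0.032,-0.1],-0.12,-1],[[0.035,0.048,-0.15],-0.18,-1],[[0.05,0.064,-0.187],-0.218,-1],[[0.05,0.064,-0.187],-0.218,-1]]}}

```text
time: 20.0
eef_pos: [0.4278, -0.122, 0.1303]
ee_rot: [-0.083, 1.576, 0.086]
ft_force: [0.2, -0.2, -0.4]
finger_gap: 0.0856
```

```bash
python3 - <<'E'
from f import *
run("w17",dict(cork=((130,80,3),[(527,518),(345,517),(333,182),(537,182)],.04,.112,.066,0),short=((130,80,3),[(578,537),(87,537),(43,117),(593,120)],.012,.148,.180,0)))
E
python3 look.py w18; python3 go.py .431 -.123 .01 96.1; python3 -c "
import cv2;im=cv2.imread('pics/w18.png')[130:330,180:380];cv2.imwrite('pics/w18c.png',cv2.resize(im,None,fx=3,fy=3,interpolation=2))"
```

```text
cork [ 0.6093 -0.2072 -0.1095] rms mm 2.2
short [ 0.6054 -0.2449 -0.1116] rms mm 0.6
20.0 [ 0.42779232 -0.12197757  0.13033266] [ 0.006  0.018  0.018 -0.125  0.001  0.012 -0.001]
t 20.05 pos [ 0.4307 -0.123   0.1312] jawyaw 96.1 gap 0.0856 F [-0.   0.3  0.6] q [ 0.35  0.36 -0.17  2.09  0.09  0.7   1.8 ]
shift [ 1.212e-01 -1.000e-04  7.000e-04] roll rad 0.0 alt -3.141 len 0.121
```

View pics/w18c.png

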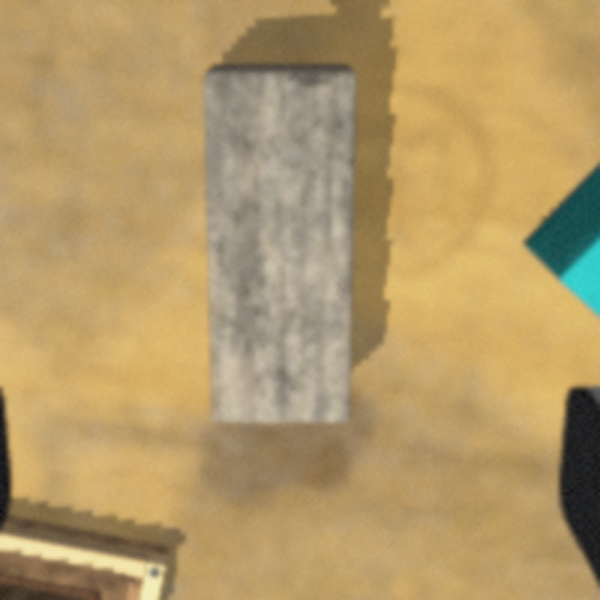

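View pics/w18.png

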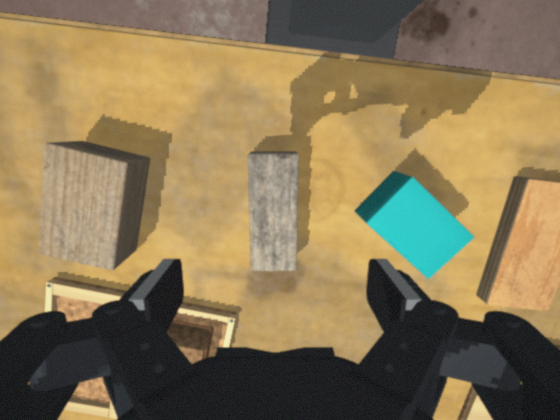

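```bash
python3 - <<'E'
from f import *
run("w18",dict(grey=((180,130,3),[(349,421),(212,421),(206,70),(354,70)],.03,.1,.04,0)))
E
python3 go.py .431 -.1225 .01 96.1
```

```text
grey [ 0.4293 -0.1224  0.1085] rms mm 0.5
t 20.05 pos [ 0.4307 -0.123   0.1312] jawyaw 96.1 gap 0.0856 F [-0.   0.3  0.6] q [ 0.35  0.36 -0.17  2.09  0.09  0.7   1.8 ]
shift [0.1212 0.0004 0.0008] roll rad 0.0 alt -3.141 len 0.121
```

>>> {"api": "send_rows", "payload": {"increments": [[[0.04,0,-0.001],0,-0.6],[[0.09,0,-0.001],0,-0.6],[[0.121,0,-0.001],0,-0.6],[[0.121,0,-0.001],0,-0.6],[[0.121,0,-0.001],0,-0.6]]}}

```text
time: 20.68
eef_pos: [0.4324, -0.1241, 0.0118]
ee_rot: [-0.083, 1.569, 0.083]
ft_force: [0.3, -0.2, -0.8]
finger_gap: 0.0681
```

>>> {"api": "send_rows", "payload": {"increments": [[[0,0,0],0,1],[[0,0,0],0,1],[[0,0,0],0,1],[[0,0,0],0,1]]}}

```text
time: 21.18
eef_pos: [0.4323, -0.124, 0.0127]
ee_rot: [-0.084, 1.567, 0.082]
ft_force: [-1.8, 0.1, 7.5]
finger_gap: 0.0384
```

```bash
python3 look.py w19;python3 go.py .600 -.297 .11 83.6
```

```text
21.175 [ 0.43229819 -0.12404741  0.01270387] [ 0.     0.     0.001 -0.     0.     0.001 -0.001]
t 21.23 pos [ 0.4323 -0.124   0.0127] jawyaw 96.1 gap 0.0387 F [-0.6  0.9  7.7] q [ 0.3   0.57 -0.11  2.21  0.16  0.37  1.73]
shift [-0.0967 -0.1898  0.1488] roll rad 0.218 alt -2.924 len 0.26
```

View pics/w19.png

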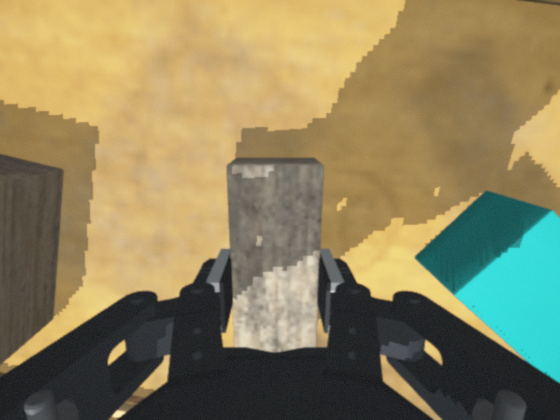

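>>> {"api": "send_rows", "payload": {"increments": [[[-0.06,0,0],0,1],[[-0.097,-0.02,0.016],0.05,1],[[-0.097,-0.068,0.053],0.12,1],[[-0.097,-0.115,0.09],0.18,1],[[-0.097,-0.16,0.126],0.218,1]]}}

```text
time: 21.85
eef_pos: [0.5749, -0.2712, 0.1097]
ee_rot: [0.089, 1.567, -0.09]
ft_force: [1.3, -0.1, -1.2]
finger_gap: 0.0388
```

```bash
python3 go.py .602 -.2975 .07 83.6
```

```text
t 21.85 pos [ 0.5749 -0.2712  0.1097] jawyaw 83.5 gap 0.0388 F [ 1.3 -0.1 -1.2] q [ 0.46  0.63 -0.1   1.63  0.08  0.88  1.79]
shift [ 0.0397 -0.0231  0.0298] roll rad -0.002 alt 3.14 len 0.055
```

>>> {"api": "send_rows", "payload": {"increments": [[[0,-0.023,0.029],0,1],[[0.03,-0.023,0.029],0,1],[[0.04,-0.023,0.029],0,1],[[0.04,-0.023,0.029],0,1]]}}

```text
time: 22.35
eef_pos: [0.5992, -0.2949, 0.0682]
ee_rot: [0.088, 1.57, -0.087]
ft_force: [-0.7, 0.2, -0.4]
finger_gap: 0.0387
```

```bash
python3 go.py .602 -.2975 .028 83.6; python3 look.py w20
```

```text
t 22.35 pos [ 0.5992 -0.2949  0.0682] jawyaw 83.6 gap 0.0387 F [-0.7  0.2 -0.4] q [ 0.48  0.72 -0.1   1.57  0.08  0.86  1.81]
shift [ 0.0402 -0.0023  0.0031] roll rad 0.0 alt -3.141 len 0.04
22.35 [ 0.59919925 -0.29492443  0.06816647] [-0.002 -0.024 -0.    -0.022 -0.001  0.007 -0.001]
```

View pics/w20.png

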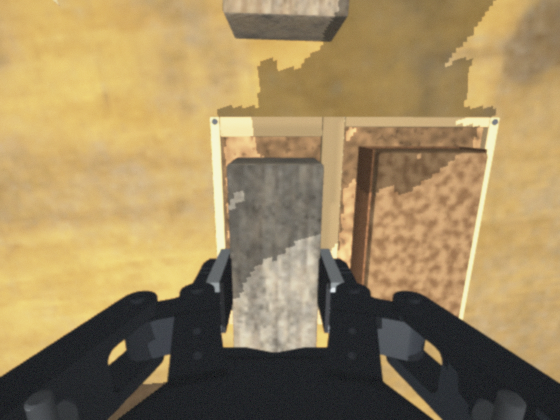

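>>> {"api": "send_rows", "payload": {"increments": [[[0.025,-0.0025,0.002],0,1],[[0.041,-0.0025,0.002],0,1],[[0.041,-0.0025,0.002],0,1],[[0.041,-0.0025,0.002],0,1]]}}

```text
time: 22.9
eef_pos: [0.602, -0.2983, 0.0282]
ee_rot: [0.087, 1.568, -0.088]
ft_force: [0.9, -0.4, -0.1]
finger_gap: 0.0386
```

```bash
python3 go.py .602 -.2975 .0198 83.6; python3 look.py w21
```

```text
t 22.9 pos [ 0.602  -0.2983  0.0282] jawyaw 83.6 gap 0.0386 F [ 0.9 -0.4 -0.1] q [ 0.48  0.77 -0.09  1.59  0.09  0.78  1.8 ]
shift [ 0.0084  0.0008 -0.0001] roll rad 0.0 alt -3.142 len 0.008
22.9 [ 0.60204688 -0.29831298  0.02816562] [ 0.001 -0.006  0.001 -0.005  0.001 -0.003  0.001]
```

View pics/w21.png

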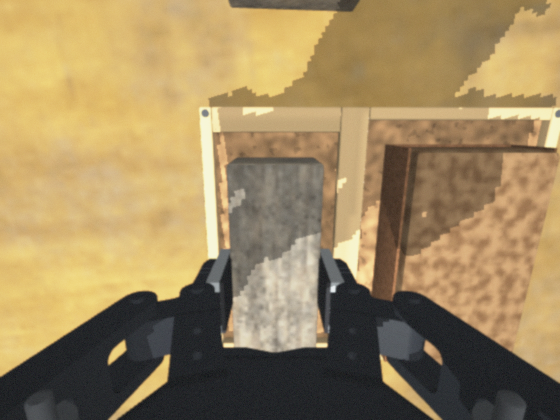

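>>> {"api": "send_rows", "payload": {"increments": [[[0.0083,0.001,0],0,1],[[0.0083,0.001,0],0,1],[[0.0083,0.001,0],0,-0.28],[[0.0083,0.001,0],0,-0.28],[[0.006,0.001,0],0,-0.28]]}}

```text
time: 23.58
eef_pos: [0.6016, -0.2972, 0.0212]
ee_rot: [0.088, 1.569, -0.088]
ft_force: [0.7, -0.2, 0.2]
finger_gap: 0.0546
```

>>> {"api": "send_rows", "payload": {"increments": [[[-0.05,0,0],0,-0.28],[[-0.1,0,0],0,-0.3],[[-0.16,0,0],0,-1],[[-0.2,0,0],0,-1],[[-0.2,0,0],0,-1]]}}

```text
time: 24.2
eef_pos: [0.6034, -0.298, 0.2258]
ee_rot: [0.086, 1.562, -0.09]
ft_force: [-1.1, -0.1, -1.0]
finger_gap: 0.0855
```

```bash
python3 look.py w22; python3 go.py .5 0 .25 90; python3 -c "
import cv2;im=cv2.imread('pics/w22.png')[60:280,150:400];cv2.imwrite('pics/w22c.png',cv2.resize(im,None,fx=2.7,fy=2.7,interpolation=2))"
```

```text
24.2 [ 0.6033974  -0.29802845  0.22578004] [ 0.     0.051  0.002  0.079  0.003 -0.041 -0.002]
t 24.25 pos [ 0.6023 -0.2975  0.2231] jawyaw 83.6 gap 0.0854 F [ 0.5  0.5 -0.9] q [ 0.48  0.58 -0.11  1.38  0.06  1.18  1.83]
shift [-0.0276  0.2842 -0.1347] roll rad -0.112 alt 3.03 len 0.316
```

View pics/w22c.png

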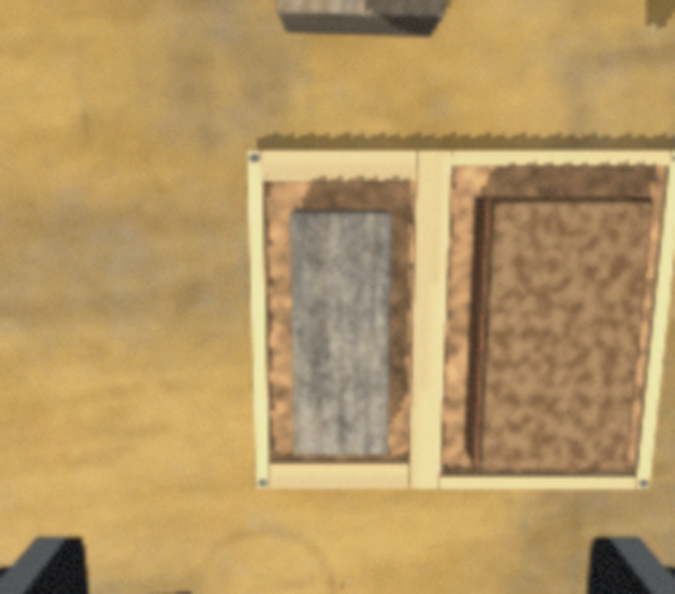

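Both sanding-kit pieces lie in their bays. I'll check the whole scene with the top and side cameras before handing in.

Run:
```python
from plant import vision
import cv2
for n,(x,y,w,h,k) in dict(top=(150,140,280,140,2.8),side=(190,170,230,160,3.4)).items():
    im=vision.camera(n)[:,:,::-1]
    cv2.imwrite(f"pics/{n}_end.png",cv2.resize(im[y:y+h,x:x+w],None,fx=k,fy=k,interpolation=2))
```

```text
(no output)
```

View pics/top_end.png

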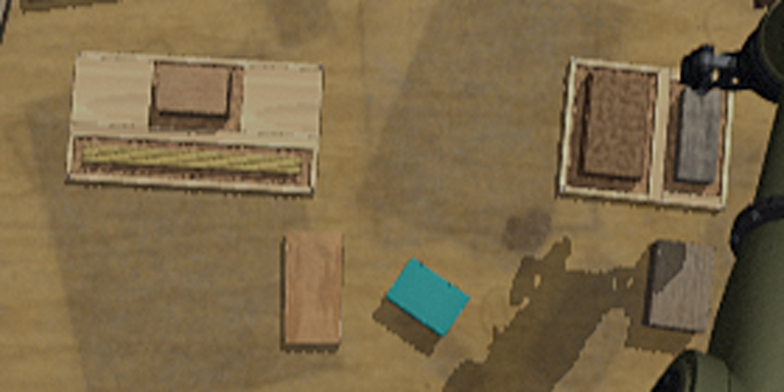

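View pics/side_end.png

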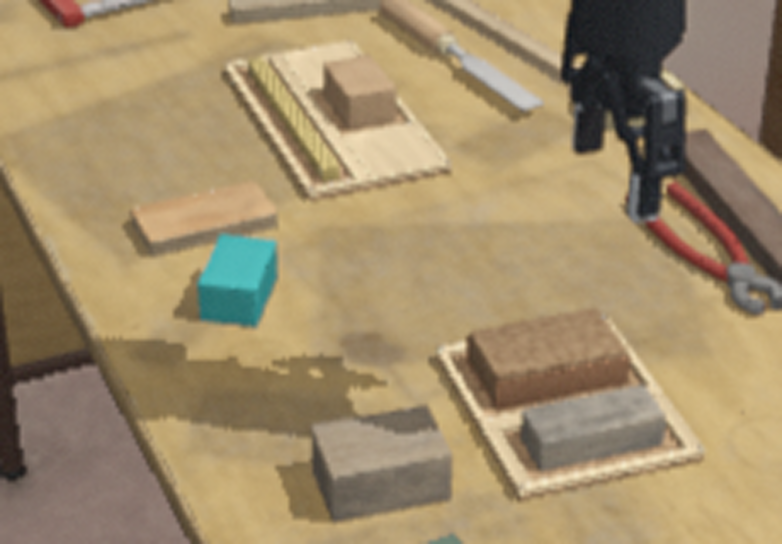

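All four pieces lie flat in their bays, the left-overs haven't moved, and the gripper is clear and empty.

```bash
python3 -c "
from plant import ticket
print(ticket.close_job())"
```

```text
the job is handed in; nothing more can be done
None
```

Both kits are made up and the job was handed in at about 24 s. I placed the rule, then the packing block, then the cork block, then the grey offcut, each in the bay you named.

**Last checks:** The final top, side and wrist pictures show all four pieces flat in their bays. The two left-over pieces and the turquoise block look untouched, and the gripper is open about 0.22 m above the desk. I measured two pieces after release:
- The packing block is within about 1 mm of its bay centre.
- The cork block is within about 2 mm of its bay centre.
- I judged the rule and the grey offcut by eye only.

**Disagreements:**
- **Long board outline:** it fitted its stated size only to 2–3 mm, probably because I read the corner dots rather than the true corners. The two estimates of its centre still agreed to 1 mm.
- **Cork block fits:** these had about 2 mm residual.
- **Finger opening on a grasp:** the reading was 1–4 mm under the piece's width each time, but every grip held.

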